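Centre the pour-over dripper on its mug and tare the scale

TASK

The black coffee dripper stands lopsided on the white mug on the kitchen scale. Without gripping or lifting it, nudge it with light fingertip taps on the edge of its base until it sits centred and level on the mug, its base standing out evenly all round; then press the scale's orange tare key right down and let it go. Leave the mug where it stands, do not tip the dripper, and do not disturb the other things on the worktop.

Things in the scene. Friction and masses are not known exactly. Their poses are not given: they have to be found in the camera images.
- dripper: black coffee dripper, 165 to 285 g, loose: flat round base flange 112 mm across, 5 mm thick, with a low hollow cone on it (48 mm across at its foot, 86 mm at its open top, 52 mm above the flange's underside). Origin: on its axis at the flange's flat underside; z up. It rests on the mug's rim, nothing locates it. Slides at about 1 to 2 N; tips off if its overhang is pressed down with 0.4 to 2 N
- dripper_handle (a point): middle of the dripper's small loop handle, on the dripper's own +y side, 54 mm from its axis (outer face 58 mm), 36 mm above the flange's underside; only the handle reaches beyond the flange. At the start the dripper's axis is 14 to 25 mm off the mug's, within 30 degrees of the mug's own +x; its handle is within 30 degrees of the mug's +y
- mug: white mug standing loose on the scale's plate: 74 mm across the rim, 82 mm tall, about 380 g, ring handle on its own +y side reaching 66 mm from the axis and no higher than 62 mm above the mug's foot. Origin: on its axis, at the underside; its axis is where the dripper's axis must come. The rim is 82 mm above the origin
- scale: flat grey kitchen scale, fixed, 230 mm (its x) by 160 mm (its y), with a steel weighing plate (150 mm square, top 22 mm above the worktop) towards its +x end and a control panel (top 18 mm above the worktop) at its -x end with a black display and the orange key. Origin: centre of its underside at worktop height
- tare_key_top (a point): centre of the top face of the orange tare key, 26 mm (scale x) by 34 mm (scale y), 24.5 mm above the worktop when up; it lies 92 mm to -x and 30 mm to -y of the scale's origin in the scale's frame
- tare_key (a joint): travel of the tare key in m: 0 up, 0.004 fully down; springs back by itself; about 1 N to start it moving, 3 N fully down
- milk_jug: small steel milk jug, 68 mm across, 72 mm tall, beside the scale on its +y side; origin centre of its underside; leave alone
- teaspoon: steel spoon with a thick grey handle, 140 mm long, lying beside the scale on its -y side; leave alone
- coffee_jar: brown glass coffee jar with black lid, 84 mm across, 115 mm tall, on the right (-y); origin centre of its underside; leave alone
- sugar_bowl: blue bowl, 96 mm across, 55 mm tall, on the left (+y); origin centre of its underside; leave alone
- spare_mug: terracotta mug, 80 mm across, 88 mm tall, on the left (+y); origin centre of its underside; leave alone
- pepper_mill: dark wooden pepper mill, 52 mm across, 126 mm tall, on the right (-y); origin centre of its underside; leave alone
Not all that is in view belongs to the job. What is shaped like the dripper but turquoise is not meant. What is shaped like the mug but yellow is not meant.

How it is judged:
On the way, in this order (a step that is already met when the one before it is completed fails the run):
1. the dripper rests centred and level on the mug (horizontal distance between dripper and mug below 0.006 m and angle between dripper's own z axis and vertical below 0.06 rad and linear speed of dripper below 0.015 m/s), for 0.3 s.
2. the tare key is pressed right down (value of joint tare_key above 0.003 m), for 0.05 s.
At the end, for the whole second after the job is handed in: The dripper rests level on the mug's rim with its axis within 6 mm of the mug's, both upright within 0.06 rad; the mug is within 12 mm of where it started; the tare key has been pressed down at least 3 mm after the centring and is up again (less than 1 mm) (horizontal distance between dripper and mug below 0.006 m and z of dripper in the frame of mug between 0.079 and 0.085 m and angle between each of dripper, mug's own z axis and vertical below 0.06 rad and distance of mug from where it was at the start of the episode below 0.012 m and linear speed of dripper below 0.01 m/s and value of joint tare_key below 0.001 m); the robot touches nothing.
It fails at once if the dripper is tipped (more than 0.2 rad), knocked off, or lifted more than 12 mm off the mug's rim (angle between dripper's own z axis and vertical above 0.2 rad or z of dripper in the frame of mug above 0.094 m).
It fails at once if the dripper is gripped, struck or jammed: more than 10 N between the robot and the dripper (contact force between any of the fingers, the arm and dripper above 10 N).
It fails at once if the mug is shifted more than 15 mm or tipped or lifted (distance of mug from where it was at the start of the episode above 0.015 m or angle between mug's own z axis and vertical above 0.15 rad).
It fails at once if the tare key is pressed while the dripper is still off-centre (value of joint tare_key above 0.003 m and horizontal distance between dripper and mug above 0.008 m).
It fails at once if another thing on the worktop is pushed more than 20 mm (distance of any of milk_jug, teaspoon, coffee_jar, sugar_bowl, spare_mug, pepper_mill from where it was at the start of the episode above 0.02 m).
It also fails if it takes over 51 s, if anything falls off the work surface, if the arm or the gripper's body presses on something with over 40 N, if the wrist force passes 120 N, or if a joint passes its speed limit or range.

ROBOT

A 7-joint arm with a two-finger parallel gripper is mounted at the origin on the work surface. World frame = base frame: x ahead of the robot, y to its left, z up, the work surface at z = 0. Lengths are in m, angles in rad, forces in N, time in s.
With the tool pointing down it reaches from about 0.425 to 0.925 m from the base axis. Payload 6.8 kg.
Tool frame: the origin (TCP) lies midway between the tips of the shut fingers; the grasp point (between the pads) lies 19 mm behind it; z points along the fingers, x is the direction in which the jaws open and shut, and the axes are right-handed (so a half turn about z gives the same grasp; the last joint's range is limited). The gripper opens to 85 mm and grips with 20 to 120 N. Pads are 22 mm wide; open, the fingers measure 114 mm over their backs; the gripper's body (76 mm by 85 mm) begins 54 mm behind the grasp point. The pads swing forward as they close: fully open they stand 13 mm farther back than shut.
Start: joints at [1.08, 0.477, 0.022, 1.555, -0.011, 1.109, -0.083], TCP at [0.252, -0.626, 0.231] pointing down, gripper open.
Joint ranges: [-2.96, 2.96], [-0.34, 2.1], [-1.41, 1.46], [0.24, 2.44], [-1.37, 4.51], [0.17, 1.92], [-2.96, 2.96]. Speed limits (rad/s): [2.39, 2.39, 3.14, 3.14, 3.14, 3.14, 3.14].

INTERFACE

Orientations are given as a unit quaternion [w, x, y, z].
In Python, from station import * gives the robot as it stands.
- The arm moves only by the shell command python3 -m handwheel 'ROWS' [FORCE]. ROWS is JSON, a list of rows, each an object of numbers: "grip": the finger opening in cm, from 0 to 8.54; "tx", "ty", "tz": the shift along the tool's x, y, z in cm; "yaw": the turn about the tool's z in degrees. In form: [{"grip": .., "tx": .., "ty": .., "tz": .., "yaw": ..}, ...]. A call has 1 to 5 rows; each row shifts and turns the commanded pose from where the row before left it, along the tool's axes as they then stand; what a row does not reach is not made up. A row lasts 1/10 s, in which the tool goes at most 50 mm and 8.59 degrees, less where a joint would pass 70% of its speed; a pose out of reach is approached as far as the arm can. A call is refused whole if a number of a shift passes 5 or a number of a turn 8.59, either way. A call with a gripper value outside its range is refused whole. The fingers move at their own pace and stop on an object; FORCE is the grip in N (left out, the last holds). Time passes only in rows, so rows that do not move let the fingers close. It gives the time, the measured TCP pose, the force and the opening at its end, in the units of the state.
- get_obs(): the state, without advancing time (a new reading comes with each control period).
- read_camera(name): name is "scene" or "side" or "wrist"; returns a dict with "image" (400x640x3 uint8, blue, green, red), "intrinsics" (3x3 intrinsics, pixels), "position" and "attitude" of the camera in the world; the wrist camera has in their place "hand_eye" (4x4, takes a point from camera to tool coordinates, whose origin is the TCP and whose axes are the tool frame's). Camera axes: x right, y down, z forward; pixel columns grow to the right and rows downward; lengths in m; the calibration is good to about 2 mm. A picture is of the moment at which its call begins: read the wrist's pose just before it. There is no depth.
- hand_in(): hands the job in, once; it reports no verdict.
The state is a dict: "t": time; "q": joint angles; "joint_vel": joint speeds; "joint_torque": joint torques, N m; "eef_pos": TCP position; "tool_rot": TCP orientation; "contact_force": force on the tool from outside, world axes, zero at the start; "torque": the same for the moment, N m; "gripper_width": opening from 0.0 (shut) to 1.0 (fully open).
Only numpy, scipy, OpenCV 4.12 (cv2) and the standard library are available. Lean on these libraries where they do the work, as an engineer would, in place of code of your own. Each camera call takes 0.05 s, during which the arm holds its last target. There are 200 camera calls.

## Working session

There is one attempt and no reset: what is moved stays moved. The work goes in short steps, Python scripts to look and compute and a shell command to move; the robot and the scene stay as the last step left them, time stands still between calls to the robot, and variables do not carry over. Pictures are saved under pics/ and viewed, about 8 in all and at most 12, crops included, and the job is handed in when it is done.

```bash
mkdir -p pics
cat > h.py <<'E'
from station import *
import numpy as np, cv2
from scipy.spatial.transform import Rotation as R
def rot(a):
    a=np.array(a,float)
    return a if a.shape==(3,3) else R.from_quat([a[1],a[2],a[3],a[0]]).as_matrix()
def cam(n):
    o=get_obs(); c=read_camera(n); K=np.array(c["intrinsics"])
    if n=="wrist":
        H=np.array(c["hand_eye"]); Rt=rot(o["tool_rot"]); Rc=Rt@H[:3,:3]; p=np.array(o["eef_pos"])+Rt@H[:3,3]
    else: Rc=rot(c["attitude"]); p=np.array(c["position"])
    return c["image"],K,Rc,p
def unproj(uv,z,K,Rc,p):
    uv=np.atleast_2d(uv).astype(float); d=np.c_[uv,np.ones(len(uv))]@np.linalg.inv(K).T@Rc.T
    return p+d*((z-p[2])/d[:,2])[:,None]
def proj(P,K,Rc,p):
    q=(np.atleast_2d(P)-p)@Rc@K.T; return q[:,:2]/q[:,2:]
E
python3 - <<'E'
from h import *
o=get_obs(); print({k:np.round(v,3) for k,v in o.items()})
print(rot(o["tool_rot"]).round(3))
for n in ["scene","side"]:
    im,K,Rc,p=cam(n); cv2.imwrite(f"pics/{n}0.png",im); print(n,p,Rc.round(2).tolist(),K[0,0])
E
```

```text
{'t': np.float64(0.0), 'q': array([ 1.08 ,  0.478,  0.022,  1.556, -0.012,  1.109, -0.083]), 'joint_vel': array([-0.001,  0.001,  0.   ,  0.   , -0.   , -0.   ,  0.   ]), 'joint_torque': array([-1.0000e-03, -5.9645e+01,  1.6080e+00, -2.8120e+01,  1.2000e-02,
        9.0000e-03, -0.0000e+00]), 'eef_pos': array([ 0.252, -0.626,  0.23 ]), 'tool_rot': array([-0.   ,  0.829, -0.56 , -0.001]), 'contact_force': array([-0.113, -0.453, -0.109]), 'torque': array([-0.   , -0.006, -0.001]), 'gripper_width': np.float64(0.997)}
[[ 0.374 -0.928 -0.001]
 [-0.928 -0.374  0.002]
 [-0.002  0.    -1.   ]]
scene [ 1.27734748 -0.0371056   1.00425843] [[0.03, 0.77, -0.64], [1.0, -0.03, 0.02], [-0.0, -0.64, -0.77]] 411.19014532045446
side [-0.21700179  0.80805639  1.24357042] [[-0.71, -0.5, 0.49], [-0.7, 0.51, -0.5], [0.01, -0.7, -0.71]] 485.9076922546094
```

View pics/scene0.png

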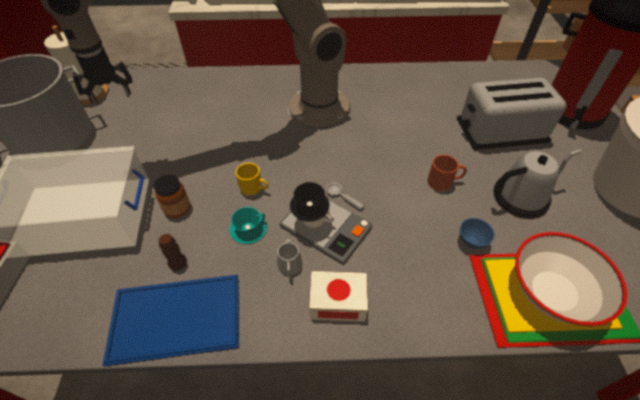

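View pics/side0.png

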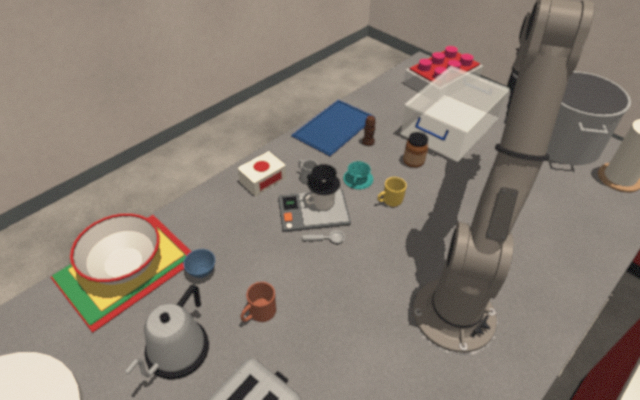

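Candidates for the dripper: black one at scene (310,203), turquoise one at (247,225). For the mug: white one under the black dripper, yellow one at (249,178), terracotta one at (445,172). I choose the black dripper on the white mug on the scale. Next, a close crop.

Run:
```python
from h import *
a=cv2.imread("pics/scene0.png")[170:270,265:385]; b=cv2.imread("pics/side0.png")[150:250,265:365]
r=lambda x:cv2.resize(x,None,fx=(400/x.shape[1]),fy=400/x.shape[1],interpolation=cv2.INTER_CUBIC)
A=np.zeros((400,800,3),np.uint8); A[:r(a).shape[0],:400]=r(a); A[:400,400:]=r(b)[:400]; cv2.imwrite("pics/crop0.png",A)
im,K,Rc,p=cam("scene")
print(unproj([[310,203],[358,230],[281,228],[345,260],[371,228],[247,225],[289,268],[362,206]],0.02,K,Rc,p).round(3))
```

```text
[[ 0.491 -0.044  0.02 ]
 [ 0.596  0.093  0.02 ]
 [ 0.582 -0.13   0.02 ]
 [ 0.695  0.049  0.02 ]
 [ 0.59   0.132  0.02 ]
 [ 0.568 -0.23   0.02 ]
 [ 0.715 -0.105  0.02 ]
 [ 0.508  0.114  0.02 ]]
```

View pics/crop0.png

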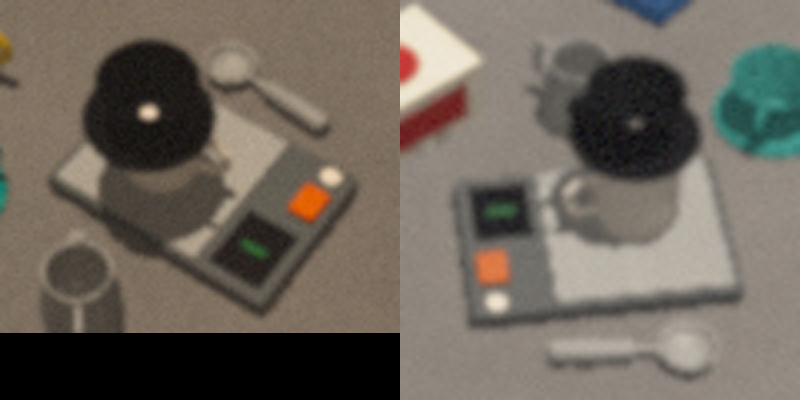

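The crop confirms it: black dripper on the white mug, scale panel with orange key at scene (358,230). The milk jug is on the side I'll be pushing from, but it is only 72 mm tall. Now I'll work out where the wrist camera needs to go.

Run:
```python
from h import *
im,K,Rc,p=cam("scene"); print("drip",unproj([309.5,205],0.109,K,Rc,p).round(3))
im,K,Rc,p=cam("side"); print("drip side",unproj([265+635/4-400/4,150+130/4],0.109,K,Rc,p).round(3))
c=read_camera("wrist"); print(np.array(c["hand_eye"]).round(3).tolist(),np.array(c["intrinsics"]).round(1).tolist())
o=get_obs();print(o["t"],rot(o["tool_rot"]).round(3).tolist())
```

```text
drip [[ 0.569 -0.045  0.109]]
drip side [[ 0.564 -0.045  0.109]]
[[1.0, 0.001, 0.0, -0.0], [-0.001, 0.965, 0.264, -0.067], [-0.0, -0.264, 0.965, -0.143], [0.0, 0.0, 0.0, 1.0]] [[301.9, 0.0, 322.5], [0.0, 301.9, 197.6], [0.0, 0.0, 1.0]]
0.3 [[0.374, -0.928, -0.0], [-0.928, -0.374, 0.001], [-0.001, -0.0, -1.0]]
```

```bash
python3 -m handwheel '[{"yaw":7.7,"grip":6},{"yaw":7.7,"grip":6},{"yaw":7.7,"grip":6},{"yaw":7.7,"grip":6},{"yaw":7.7,"grip":6}]' 20
python3 -m handwheel '[{"yaw":7.7},{"yaw":7.7},{"tx":-2},{"tx":-4},{"tx":-4.5,"ty":-0.6}]'
python3 -m handwheel '[{"tx":-4.5,"ty":-0.6},{"tx":-4.5,"ty":-0.6},{"tx":-4.5,"ty":-0.6},{"tx":-4.5,"ty":-0.6},{"tx":-4.5,"ty":-0.6}]'
python3 -m handwheel '[{"tx":-4.5,"ty":-0.6},{"tx":-4.5,"ty":-0.6},{"tx":-4.5,"ty":-0.6},{"tx":-4.5,"ty":-0.6},{"tx":-4.5,"ty":-0.6}]'
```

```text
invalid input
invalid input
invalid input
invalid input
```

```bash
python3 -m handwheel '[{"grip":6,"tx":0,"ty":0,"tz":0,"yaw":7.7},{"grip":6,"tx":0,"ty":0,"tz":0,"yaw":7.7},{"grip":6,"tx":0,"ty":0,"tz":0,"yaw":7.7},{"grip":6,"tx":0,"ty":0,"tz":0,"yaw":7.7},{"grip":6,"tx":0,"ty":0,"tz":0,"yaw":7.7}]' 20
```

```text
t: 0.8
eef_pos: [0.2521, -0.6261, 0.2312]
tool_rot: [0.0, -0.596, 0.803, 0.0]
contact_force: [0.7, -0.4, -0.5]
gripper_width: 0.703
```

```bash
python3 -m handwheel '[{"grip":6,"tx":0,"ty":0,"tz":0,"yaw":7.7},{"grip":6,"tx":0,"ty":0,"tz":0,"yaw":7.7},{"grip":6,"tx":-2,"ty":0,"tz":0,"yaw":0},{"grip":6,"tx":-4,"ty":0,"tz":0,"yaw":0},{"grip":6,"tx":-4.5,"ty":-0.6,"tz":0,"yaw":0}]'
python3 -m handwheel '[{"grip":6,"tx":-4.5,"ty":-0.6,"tz":0,"yaw":0},{"grip":6,"tx":-4.5,"ty":-0.6,"tz":0,"yaw":0},{"grip":6,"tx":-4.5,"ty":-0.6,"tz":0,"yaw":0},{"grip":6,"tx":-4.5,"ty":-0.6,"tz":0,"yaw":0},{"grip":6,"tx":-4.5,"ty":-0.6,"tz":0,"yaw":0}]'
python3 -m handwheel '[{"grip":6,"tx":-4.5,"ty":-0.6,"tz":0,"yaw":0},{"grip":6,"tx":-4.5,"ty":-0.6,"tz":-0.5,"yaw":0},{"grip":6,"tx":-4.5,"ty":-0.6,"tz":0,"yaw":0},{"grip":6,"tx":-4.5,"ty":-0.6,"tz":0,"yaw":0},{"grip":6,"tx":-4.5,"ty":-0.6,"tz":0,"yaw":0}]'
python3 - <<'E'
from h import *
print(get_obs()["eef_pos"],rot(get_obs()["tool_rot"]).round(3).tolist())
E
```

```text
t: 1.3
eef_pos: [0.3116, -0.5401, 0.2312]
tool_rot: [-0.001, -0.483, 0.875, 0.0]
contact_force: [0.7, -0.8, -0.0]
gripper_width: 0.705
t: 1.8
eef_pos: [0.4584, -0.3637, 0.2315]
tool_rot: [0.0, -0.485, 0.874, -0.0]
contact_force: [0.4, -1.1, 0.9]
gripper_width: 0.702
t: 2.3
eef_pos: [0.6029, -0.1888, 0.2365]
tool_rot: [0.0, -0.485, 0.875, -0.0]
contact_force: [0.7, -0.3, 0.4]
gripper_width: 0.704
[ 0.60294271 -0.18876769  0.23650874] [[-0.53, -0.848, 0.0], [-0.848, 0.53, -0.0], [-0.0, -0.0, -1.0]]
```

```bash
python3 -m handwheel '[{"grip":6,"tx":-4,"ty":-0.6,"tz":0,"yaw":0},{"grip":6,"tx":-3.5,"ty":-0.5,"tz":1.5,"yaw":0},{"grip":6,"tx":-2.2,"ty":-0.4,"tz":2,"yaw":0},{"grip":6,"tx":-0.5,"ty":0,"tz":2,"yaw":0},{"grip":6,"tx":0,"ty":0,"tz":0,"yaw":0}]'
python3 - <<'E'
from h import *
im,K,Rc,p=cam("wrist"); cv2.imwrite("pics/w1.png",im); np.savez("w1.npz",K=K,R=Rc,p=p); print(get_obs()["eef_pos"])
E
```

```text
t: 2.8
eef_pos: [0.6672, -0.1096, 0.1779]
tool_rot: [-0.002, -0.486, 0.874, 0.002]
contact_force: [-0.4, -0.1, 0.5]
gripper_width: 0.703
[ 0.66771777 -0.11123484  0.1798488 ]
```

View pics/w1.png

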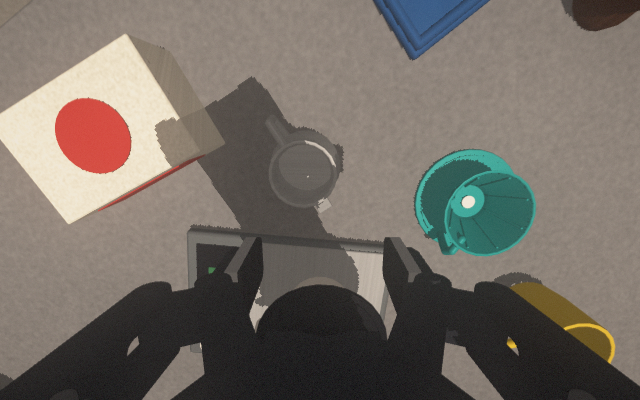

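The wrist picture shows the gripper hiding everything ahead on tool +y. The dripper rim is at about (320,330), cut off by the palm, and the jug is at (305,170). The clear side is tool −y, so I'll turn the hand half round and push towards −y, taking side views on the way.

```bash
python3 -c "
from h import *
print(get_obs()['q'])"
```

```text
[ 0.05658418  0.52807509  0.02339038  1.59685848 -0.01372985  1.02019239
 -2.04386627]
```

```bash
python3 -m handwheel '[{"grip":6,"tx":0,"ty":0,"tz":0,"yaw":-8.5},{"grip":6,"tx":0,"ty":0,"tz":0,"yaw":-8.5},{"grip":6,"tx":0,"ty":0,"tz":0,"yaw":-8.5},{"grip":6,"tx":0,"ty":0,"tz":0,"yaw":-8.5},{"grip":6,"tx":0,"ty":0,"tz":0,"yaw":-8.5}]'
python3 -m handwheel '[{"grip":6,"tx":0,"ty":0,"tz":0,"yaw":-8.5},{"grip":6,"tx":0,"ty":0,"tz":0,"yaw":-8.5},{"grip":6,"tx":0,"ty":0,"tz":0,"yaw":-8.5},{"grip":6,"tx":0,"ty":0,"tz":0,"yaw":-8.5},{"grip":6,"tx":0,"ty":0,"tz":0,"yaw":-8.5}]'
python3 -m handwheel '[{"grip":6,"tx":0.5,"ty":2,"tz":1,"yaw":-5},{"grip":6,"tx":1,"ty":2.5,"tz":2,"yaw":0},{"grip":6,"tx":1.5,"ty":2,"tz":2,"yaw":0},{"grip":6,"tx":0,"ty":0,"tz":0.3,"yaw":0},{"grip":6,"tx":0,"ty":0,"tz":0,"yaw":0}]'
python3 - <<'E'
from h import *
im,K,Rc,p=cam("wrist"); cv2.imwrite("pics/w2.png",im); np.savez("w2.npz",K=K,R=Rc,p=p); print(get_obs()["eef_pos"],rot(get_obs()["tool_rot"])[:,1].round(3))
E
```

```text
t: 3.35
eef_pos: [0.6689, -0.1136, 0.1832]
tool_rot: [-0.0, 0.77, -0.638, 0.001]
contact_force: [0.1, 0.5, -0.6]
gripper_width: 0.702
t: 3.85
eef_pos: [0.6688, -0.1137, 0.1832]
tool_rot: [0.0, 0.949, -0.315, 0.001]
contact_force: [-0.1, -0.6, 0.2]
gripper_width: 0.7
t: 4.35
eef_pos: [0.6575, -0.1841, 0.1288]
tool_rot: [0.0, 0.961, -0.277, 0.0]
contact_force: [1.4, 1.5, 0.4]
gripper_width: 0.705
[ 0.65835933 -0.18235878  0.12953487] [-0.53  -0.848 -0.001]
```

View pics/w2.png

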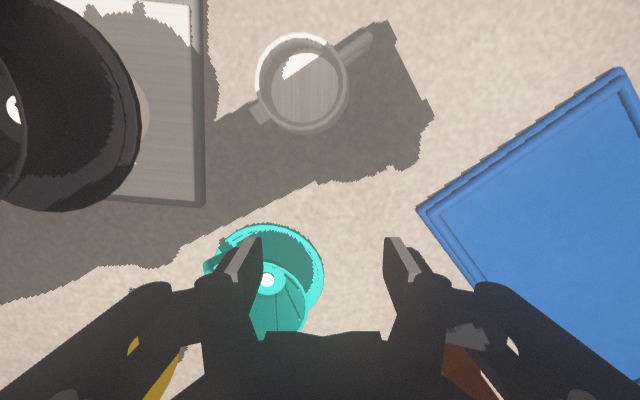

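Only the dripper and a sliver of mug at about (143,110) show from this side, because the dripper overhangs this way. The jug is at (300,82). I'll finish the half turn and look from the scale's +x side, where no mug handle gets in the way.

```bash
python3 -m handwheel '[{"grip":6,"tx":0,"ty":0,"tz":0,"yaw":-8.5},{"grip":6,"tx":0,"ty":0,"tz":0,"yaw":-8.5},{"grip":6,"tx":0,"ty":0,"tz":0,"yaw":-8.5},{"grip":6,"tx":0,"ty":0,"tz":0,"yaw":-8.5},{"grip":6,"tx":0,"ty":0,"tz":0,"yaw":-8.5}]'
python3 -m handwheel '[{"grip":6,"tx":0,"ty":0,"tz":0,"yaw":-8.5},{"grip":6,"tx":0,"ty":0,"tz":0,"yaw":-8.5},{"grip":6,"tx":0,"ty":0,"tz":0,"yaw":-8.5},{"grip":6,"tx":0,"ty":0,"tz":0,"yaw":-8.5},{"grip":6,"tx":0,"ty":0,"tz":0,"yaw":-8.5}]'
python3 -m handwheel '[{"grip":6,"tx":-1,"ty":-1,"tz":0,"yaw":-5},{"grip":6,"tx":-3,"ty":-3,"tz":0,"yaw":0},{"grip":6,"tx":-3,"ty":-3,"tz":0,"yaw":0},{"grip":6,"tx":-1.2,"ty":-1.3,"tz":0,"yaw":0},{"grip":6,"tx":0,"ty":0,"tz":0,"yaw":0}]'
python3 - <<'E'
from h import *
im,K,Rc,p=cam("wrist"); cv2.imwrite("pics/w3.png",im); np.savez("w3.npz",K=K,R=Rc,p=p); print(get_obs()["eef_pos"],rot(get_obs()["tool_rot"])[:,1].round(3))
E
```

```text
t: 4.9
eef_pos: [0.6592, -0.1807, 0.1304]
tool_rot: [0.0, 0.995, 0.096, 0.001]
contact_force: [-0.4, -0.8, 0.2]
gripper_width: 0.701
t: 5.4
eef_pos: [0.6591, -0.181, 0.1304]
tool_rot: [0.001, 0.893, 0.45, 0.001]
contact_force: [0.4, -0.5, 0.1]
gripper_width: 0.703
t: 5.9
eef_pos: [0.5422, -0.2073, 0.1297]
tool_rot: [0.001, 0.875, 0.485, -0.001]
contact_force: [-0.1, -0.3, -0.2]
gripper_width: 0.7
[ 0.5443056  -0.20653369  0.12997281] [ 0.848 -0.529  0.003]
```

View pics/w3.png

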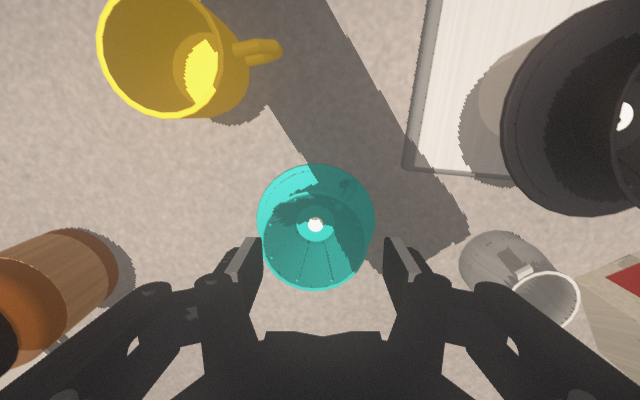

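The mug body shows at (478–530, 40–140) left of the black flange, with the jug at (520,270) and the coffee jar at (50,290). I'll enlarge that part with model overlays for a first estimate.

```bash
cat >> h.py <<'E'
def load(n):
    d=np.load(n+".npz"); return cv2.imread(f"pics/{n}.png"),d["K"],d["R"],d["p"]
th=np.linspace(0,2*np.pi,181)
def circ(c,r,z): return np.c_[c[0]+r*np.cos(th),c[1]+r*np.sin(th),np.full(181,z)]
def overlay(n,x0,y0,w,h,f,items):
    im,K,Rc,p=load(n); A=cv2.resize(im[y0:y0+h,x0:x0+w],None,fx=f,fy=f,interpolation=cv2.INTER_CUBIC)
    A=cv2.convertScaleAbs(A,alpha=1.3,beta=20)
    for (c,r,z,col) in items:
        q=(proj(circ(c,r,z),K,Rc,p)-[x0,y0])*f; cv2.polylines(A,[q.astype(np.int32)],False,col,1)
    return A
E
cat > fit.py <<'E'
from h import *
from scipy.optimize import least_squares
# flange arc edges: black boundary along radial rays from predicted centre
def flange(views,c0,z=0.109,r=0.056):
    pts=[]
    for n,mask in views:
        im,K,Rc,p=load(n); g=cv2.GaussianBlur(cv2.cvtColor(im,cv2.COLOR_BGR2GRAY),(3,3),0).astype(float)
        for t in np.radians(np.arange(0,360,3)):
            d=np.array([np.cos(t),np.sin(t)]); rr=np.arange(.046,.068,.0003)
            P=np.c_[c0+rr[:,None]*d,np.full(len(rr),z)]; q=proj(P,K,Rc,p)
            if not mask(q): continue
            v=cv2.remap(g.astype(np.float32),q[:,0].astype(np.float32),q[:,1].astype(np.float32),cv2.INTER_LINEAR).ravel()
            dv=v[4:]-v[:-4]; i=dv.argmax()
            if dv[i]>25: pts.append(P[i+2,:2])
    pts=np.array(pts)
    f=lambda c:np.hypot(*(pts-c).T)-r
    s=least_squares(f,c0,loss="soft_l1",f_scale=.001); return s.x,len(pts),np.median(abs(s.fun))
E
python3 - <<'E'
from fit import *
ins=lambda q:(q[:,0].min()>2)&(q[:,0].max()<637)&(q[:,1].min()>2)&(q[:,1].max()<225)
c=np.array([.567,-.045])
for k in range(3): 
    a=flange([("w2",ins)],c); b=flange([("w3",ins)],c); m=flange([("w2",ins),("w3",ins)],c); print(a,b,m); c=m[0]
mug=c-.02*np.array([.848,-.53]); 
G=(0,255,0);Rr=(0,0,255)
A=overlay("w3",400,0,240,240,3,[(c,.056,.109,G),(mug,.037,.104,Rr),(mug,.037,.022,Rr)]); cv2.imwrite("pics/o3.png",A); print(mug)
E
```

```text
(array([ 0.56681806, -0.04461089]), 41, np.float64(0.0002609514398835347)) (array([ 0.56480197, -0.04553038]), 38, np.float64(0.00023134764846417105)) (array([ 0.56580644, -0.0455162 ]), 79, np.float64(0.0007087819748046939))
(array([ 0.56677767, -0.04462121]), 40, np.float64(0.0002543717043676022)) (array([ 0.56474138, -0.04550389]), 37, np.float64(0.0001885247650674285)) (array([ 0.5657922 , -0.04553841]), 77, np.float64(0.0007187625499445946))
(array([ 0.56678818, -0.0446211 ]), 40, np.float64(0.00024373737299356393)) (array([ 0.56474675, -0.0454942 ]), 37, np.float64(0.0001974995049660866)) (array([ 0.5658016 , -0.04553359]), 77, np.float64(0.0006988659799609873))
[ 0.5488416  -0.03493359]
```

View pics/o3.png

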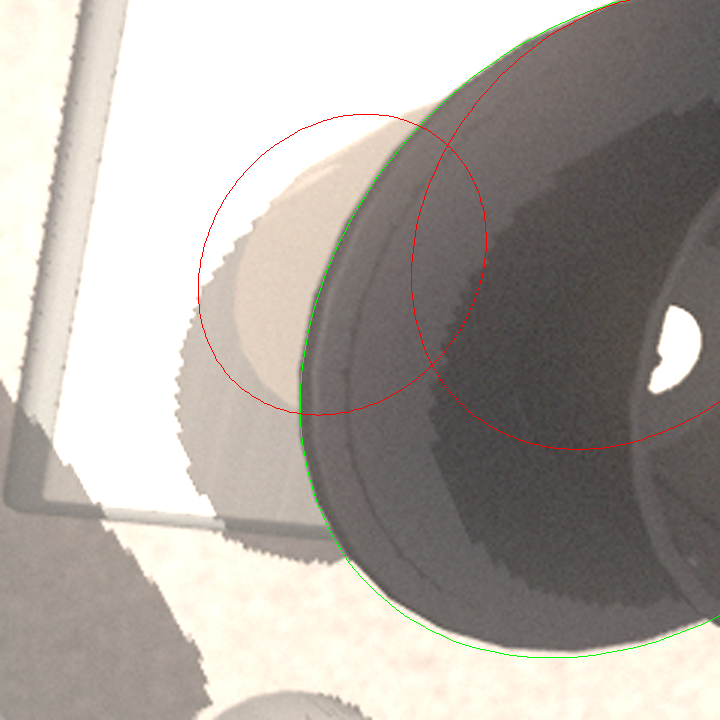

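```bash
python3 -m handwheel '[{"grip":6,"tx":0,"ty":0,"tz":-3,"yaw":0},{"grip":6,"tx":0,"ty":-1,"tz":-4,"yaw":0},{"grip":6,"tx":1.5,"ty":-2,"tz":-2,"yaw":0},{"grip":6,"tx":3,"ty":-3.3,"tz":0,"yaw":0},{"grip":6,"tx":3,"ty":-3.3,"tz":0,"yaw":-8}]'
python3 -m handwheel '[{"grip":6,"tx":4.2,"ty":-2.2,"tz":0,"yaw":0},{"grip":6,"tx":4.2,"ty":-2.2,"tz":0,"yaw":0},{"grip":6,"tx":4.2,"ty":-2.2,"tz":0,"yaw":0},{"grip":6,"tx":4.2,"ty":-2.2,"tz":0,"yaw":0},{"grip":6,"tx":1,"ty":-1,"tz":0,"yaw":-8.5}]'
python3 -m handwheel '[{"grip":6,"tx":0,"ty":0,"tz":0,"yaw":-8.5},{"grip":6,"tx":0,"ty":0,"tz":0,"yaw":-8.5},{"grip":6,"tx":0,"ty":0,"tz":0,"yaw":-8.5},{"grip":6,"tx":0,"ty":0,"tz":0,"yaw":-8.5},{"grip":6,"tx":0,"ty":0,"tz":0,"yaw":-8.5}]'
python3 -m handwheel '[{"grip":6,"tx":0,"ty":0,"tz":0,"yaw":-8.5},{"grip":6,"tx":0,"ty":0,"tz":0,"yaw":-8.5},{"grip":6,"tx":0,"ty":0,"tz":0,"yaw":-8.5},{"grip":6,"tx":0,"ty":0,"tz":0,"yaw":-5.5},{"grip":6,"tx":0,"ty":0,"tz":0,"yaw":0}]'
python3 -c "
from h import *
o=get_obs();print(o['eef_pos'],rot(o['tool_rot'])[:,1],o['q'])"
```

```text
t: 6.45
eef_pos: [0.5044, -0.0896, 0.2206]
tool_rot: [0.002, 0.838, 0.546, 0.002]
contact_force: [0.6, 0.2, -0.4]
gripper_width: 0.702
t: 6.95
eef_pos: [0.4854, 0.1192, 0.2207]
tool_rot: [-0.0, 0.793, 0.61, 0.003]
contact_force: [0.2, 0.3, -0.1]
gripper_width: 0.702
t: 7.45
eef_pos: [0.4863, 0.1127, 0.2197]
tool_rot: [0.001, 0.519, 0.855, 0.001]
contact_force: [0.6, -0.3, 1.1]
gripper_width: 0.702
t: 7.95
eef_pos: [0.4861, 0.1123, 0.2193]
tool_rot: [0.001, 0.274, 0.962, 0.001]
contact_force: [0.3, 1.3, -0.1]
gripper_width: 0.701
[0.48609936 0.11230682 0.21934086] [0.52753809 0.84952667 0.00283   ] [ 0.64593619  0.47588556 -1.25870946  1.92664374  0.5070575   1.1106749
  1.76864386]
```

```bash
python3 -m handwheel '[{"grip":6,"tx":0.7,"ty":-0.8,"tz":2,"yaw":0},{"grip":6,"tx":0.7,"ty":-0.8,"tz":3,"yaw":0},{"grip":6,"tx":0.3,"ty":-0.6,"tz":2.5,"yaw":0},{"grip":6,"tx":0,"ty":0,"tz":1,"yaw":0},{"grip":6,"tx":0,"ty":0,"tz":0,"yaw":0}]'
python3 - <<'E'
from fit import *
im,K,Rc,p=cam("wrist"); cv2.imwrite("pics/w4.png",im); np.savez("w4.npz",K=K,R=Rc,p=p); o=get_obs();print(o["eef_pos"],o["q"].round(2))
c=np.array([.5658,-.0455]); mug=c-.02*np.array([.848,-.53])
A=overlay("w4",0,0,300,240,2.5,[(c,.056,.109,(0,255,0)),(mug,.037,.104,(0,0,255)),(mug,.037,.022,(0,0,255))]); cv2.imwrite("pics/o4.png",A)
E
```

```text
t: 8.45
eef_pos: [0.4591, 0.1014, 0.1331]
tool_rot: [-0.0, 0.276, 0.961, 0.0]
contact_force: [0.3, 0.3, 0.1]
gripper_width: 0.705
[0.45984698 0.10184405 0.13400717] [ 0.59  0.54 -1.17  2.07  0.62  0.94  1.66]
```

View pics/o4.png

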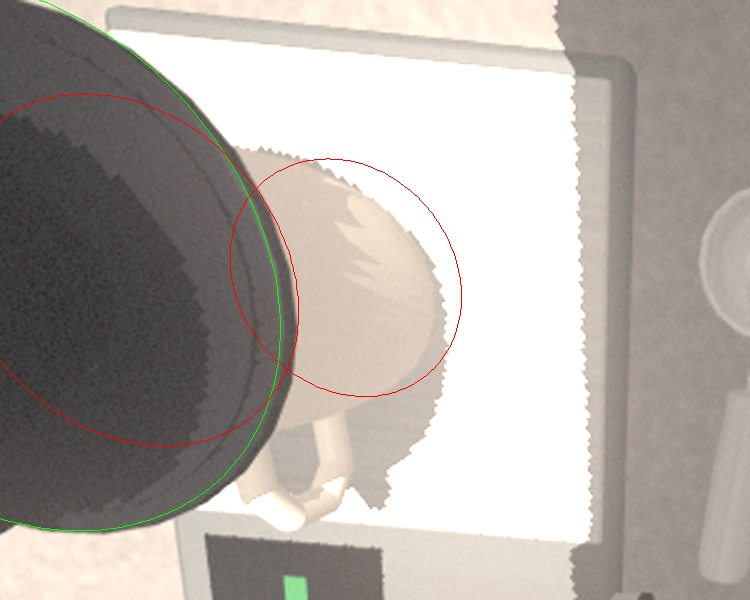

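The mug is clear in this view, with its foot narrower than its rim: left of the plate, body from crop (240,148) to (435,310), handle at (320,470). The flange edge on the near side is its lower edge (z = 0.104), which biased my first fit. I'll refit both with that in mind.

```bash
cat > fit2.py <<'E'
from h import *
from scipy.optimize import least_squares
def hull(P,K,Rc,p): return cv2.convexHull(proj(P,K,Rc,p).astype(np.float32))
def sd(h,pts): return [cv2.pointPolygonTest(h,(float(a),float(b)),True) for a,b in pts]
def edges(n,c0,ok,lo=.044,hi=.07,thr=25):
    im,K,Rc,p=load(n); g=cv2.GaussianBlur(cv2.cvtColor(im,cv2.COLOR_BGR2GRAY),(3,3),0).astype(np.float32); out=[]
    for t in np.radians(np.arange(0,360,4)):
        rr=np.arange(lo,hi,.0003); q=proj(np.c_[c0[0]+rr*np.cos(t),c0[1]+rr*np.sin(t),np.full(len(rr),.1065)],K,Rc,p).astype(np.float32)
        if not ok(q): continue
        v=cv2.remap(g,q[:,0],q[:,1],cv2.INTER_LINEAR).ravel(); dv=v[4:]-v[:-4]; i=dv.argmax()
        if dv[i]>thr: out.append(q[i+2])
    return np.array(out)
ins=lambda q:(q[:,0].min()>2)&(q[:,0].max()<637)&(q[:,1].min()>2)&(q[:,1].max()<225)
def fitd(names,c0,ok=ins):
    c=np.array(c0)
    for _ in range(3):
        E=[(load(n),edges(n,c,ok)) for n in names]
        f=lambda c:np.concatenate([sd(hull(np.r_[circ(c,.056,.104),circ(c,.056,.109)],*L[1:]),e) for L,e in E])
        s=least_squares(f,c,loss="soft_l1",diff_step=1e-3); c=s.x
    return c,len(s.fun),np.median(abs(s.fun))
MP={"w3":[(478.3,101.7),(483.3,78.3),(486.7,125),(500,136),(545,34.3),(520,48.3)],
"w4":[(174,120),(162,86),(164,142),(98,59.2),(120,172),(138,165)]}
def fitm(MP,c0):
    f=lambda x:np.concatenate([sd(hull(np.r_[circ(x[:2],.037,.104),circ(x[:2],x[2],.022)],*load(n)[1:]),e) for n,e in MP.items()])
    s=least_squares(f,[*c0,.032],loss="soft_l1",diff_step=1e-3); return s.x,s.fun.round(1)
E
python3 - <<'E'
from fit2 import *
for v in (["w2"],["w3"],["w4"],["w2","w3","w4"]): c=fitd(v,[.566,-.045]); print(v,c)
c=c[0]
for v in (["w3"],["w4"],["w3","w4"]): m,res=fitm({k:MP[k] for k in v},[.549,-.035]); print(v,m.round(4),res)
d=m[:2]-c; print("offset mug-drip mm",d*1e3,np.hypot(*d)*1e3)
G,Rd=(0,255,0),(0,0,255); it=[(c,.056,.109,G),(c,.056,.104,G),(m[:2],.037,.104,Rd),(m[:2],m[2],.022,Rd)]
A=overlay("w3",400,0,240,240,1.66,it);B=overlay("w4",0,0,240,240,1.66,it); cv2.imwrite("pics/o5.png",np.hstack([A,B]))
E
```

```text
['w2'] (array([ 0.56440922, -0.0434022 ]), 29, np.float64(0.16648945730645143))
['w3'] (array([ 0.56625637, -0.04336675]), 27, np.float64(0.2647387142993451))
['w4'] (array([ 0.5665401 , -0.04481701]), 29, np.float64(0.16368409248499974))
['w2', 'w3', 'w4'] (array([ 0.5660687 , -0.04347677]), 87, np.float64(1.2041609313143697))
['w3'] [ 0.555  -0.0303  0.0343] [ 0.1  0.   0.3 -0.5 -2.4  1.3]
['w4'] [ 0.5607 -0.039   0.0401] [-0.1 -1.4  5.4  0.3 -2.8  0.4]
['w3', 'w4'] [ 0.554  -0.0321  0.0329] [ 0.8  0.6  0.4 -1.3 -2.6  0.5  2.5 -3.4  7.5 -6.  -1.6 -1.1]
offset mug-drip mm [-12.02778065  11.39518265] 16.568575530796277
```

View pics/o5.png

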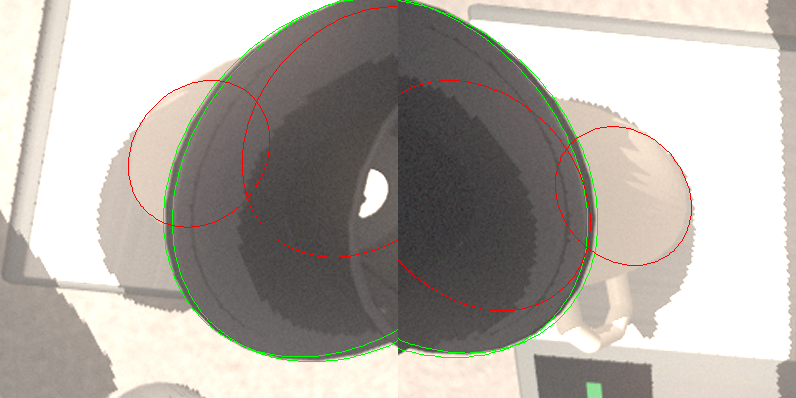

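Run:
```python
from fit2 import *
def row(n,pts):
    im=cv2.GaussianBlur(load(n)[0],(3,3),0).astype(int)
    print(n,[f"{u},{v}:{im[v,u,2]},{im[v,u,2]-im[v,u,0]}" for u,v in pts])
row("w4",[(128,v) for v in range(50,186,4)])
row("w4",[(108,v) for v in range(50,70,2)])
row("w4",[(u,110) for u in range(118,190,4)])
row("w4",[(u,140) for u in range(130,190,4)])
row("w3",[(u,100) for u in range(460,502,3)])
row("w3",[(520,v) for v in range(36,66,2)])
row("w3",[(490,v) for v in range(50,150,5)])
```

```text
w4 ['128,50:227,19', '128,54:230,18', '128,58:233,18', '128,62:231,18', '128,66:173,18', '128,70:156,25', '128,74:156,26', '128,78:154,25', '128,82:154,25', '128,86:154,26', '128,90:151,24', '128,94:151,25', '128,98:152,25', '128,102:150,24', '128,106:150,25', '128,110:149,25', '128,114:148,24', '128,118:147,23', '128,122:148,24', '128,126:147,24', '128,130:148,24', '128,134:148,24', '128,138:148,24', '128,142:148,25', '128,146:147,24', '128,150:148,24', '128,154:148,24', '128,158:149,24', '128,162:148,24', '128,166:150,25', '128,170:177,30', '128,174:175,29', '128,178:173,29', '128,182:168,27']
w4 ['108,50:228,20', '108,52:227,19', '108,54:228,18', '108,56:229,18', '108,58:215,19', '108,60:150,17', '108,62:146,21', '108,64:153,25', '108,66:152,24', '108,68:152,24']
w4 ['118,110:148,24', '122,110:150,24', '126,110:149,24', '130,110:149,24', '134,110:150,25', '138,110:157,26', '142,110:159,26', '146,110:156,26', '150,110:162,27', '154,110:165,27', '158,110:164,27', '162,110:165,28', '166,110:162,27', '170,110:157,25', '174,110:191,20', '178,110:236,16', '182,110:236,16', '186,110:236,
[... 447 characters left out ...]
87,100:159,26', '490,100:158,25', '493,100:158,26', '496,100:158,27', '499,100:157,26']
w3 ['520,36:233,17', '520,38:233,17', '520,40:234,17', '520,42:234,17', '520,44:221,23', '520,46:185,29', '520,48:165,27', '520,50:161,26', '520,52:161,27', '520,54:161,27', '520,56:161,27', '520,58:160,26', '520,60:158,25', '520,62:156,25', '520,64:141,23']
w3 ['490,50:233,18', '490,55:233,17', '490,60:234,17', '490,65:221,21', '490,70:165,27', '490,75:160,27', '490,80:159,26', '490,85:159,26', '490,90:160,26', '490,95:159,26', '490,100:158,25', '490,105:158,26', '490,110:159,27', '490,115:158,25', '490,120:157,25', '490,125:157,26', '490,130:144,18', '490,135:137,15', '490,140:137,16', '490,145:136,16']
```

```bash
cat >> fit2.py <<'E'
def mask(n):
    im=cv2.GaussianBlur(load(n)[0],(3,3),0).astype(int); m=((im[...,2]-im[...,0])>=22)&(im[...,2]>120)
    m=m.astype(np.uint8); k,l,st,ce=cv2.connectedComponentsWithStats(m); return l
def mugpts(n,seed,top,side,right,bot=()):
    l=mask(n); m=l==l[seed[1],seed[0]]; P=[]
    for u in top: P.append((u,np.flatnonzero(m[:seed[1]+40,u])[0]-.5))
    for v in side:
        f=np.flatnonzero(m[v]); P.append((f[-1]+.5,v) if right else (f[0]-.5,v))
    for u in bot: P.append((u,np.flatnonzero(m[:,u])[-1]+.5))
    return np.array(P,float)
def fitm2(MP,c0):
    L={n:load(n)[1:] for n in MP}
    H=lambda x,n:hull(np.r_[circ(x[:2],.037,.104),circ(x[:2],.037,.022+abs(x[3])),circ(x[:2],x[2],.022)],*L[n])
    f=lambda x:np.concatenate([sd(H(x,n),e) for n,e in MP.items()])
    s=least_squares(f,[*c0,.032,.01],loss="soft_l1",diff_step=2e-3,x_scale=[.01,.01,.01,.01]); return s.x,s.fun.round(1)
E
python3 - <<'E'
from fit2 import *
P3=mugpts("w3",(500,100),range(490,545,6),range(76,132,6),False,range(488,500,4))
P4=mugpts("w4",(140,110),range(105,165,6),range(90,150,6),True,range(154,168,4))
print(P3.tolist());print(P4.tolist())
for MP in ({"w3":P3},{"w4":P4},{"w3":P3,"w4":P4}): x,r=fitm2(MP,[.551,-.035]); print(x.round(4),r.tolist())
E
```

```text
[[490.0, 65.5], [496.0, 59.5], [502.0, 53.5], [508.0, 50.5], [514.0, 46.5], [520.0, 43.5], [526.0, 40.5], [532.0, 36.5], [538.0, 34.5], [544.0, 32.5], [482.5, 76.0], [481.5, 82.0], [479.5, 88.0], [478.5, 94.0], [477.5, 100.0], [477.5, 106.0], [479.5, 112.0], [481.5, 118.0], [485.5, 124.0], [490.5, 130.0], [488.0, 127.5], [492.0, 130.5], [496.0, 134.5]]
[[105.0, 61.5], [111.0, 62.5], [117.0, 63.5], [123.0, 66.5], [129.0, 68.5], [135.0, 71.5], [141.0, 74.5], [147.0, 77.5], [153.0, 81.5], [159.0, 87.5], [161.5, 90.0], [164.5, 96.0], [168.5, 102.0], [170.5, 108.0], [172.5, 114.0], [172.5, 120.0], [173.5, 126.0], [171.5, 132.0], [170.5, 138.0], [166.5, 144.0], [154.0, 155.5], [158.0, 152.5], [162.0, 149.5], [166.0, 145.5]]
[ 0.5542 -0.0302  0.0347  0.0216] [0.2, 0.6, -0.3, 0.3, -0.3, 0.0, 0.3, -0.9, -0.7, -0.5, -0.5, 0.9, 0.7, 0.7, 0.0, -0.5, 0.2, -0.2, 0.1, -0.5, -0.4, 0.0, -1.1]
[ 0.5564 -0.0366  0.0346  0.0177] [-0.1, -0.6, -1.0, 0.3, -0.1, 0.0, 0.1, 0.0, -0.2, 0.1, -0.2, 0.9, 0.2, 0.4, -0.1, 0.6, -0.6, 0.4, -0.6, 0.0, -0.5, 0.0, -0.2, -0.4]
[ 0.5534 -0.034   0.0311  0.0196] [-1.7, -1.4, -1.2, 0.5, 0.7, 1.0, 0.6, -1.1, -0.9, -0.7, -1.4, 0.4, 0.6, 0.9, 0.4, 0.0, 0.7, 0.2, 0.2, -0.6, -0.5, 0.0, -0.2, 0.4, -0.1, -0.6, 0.9, 0.9, 1.2, 0.6, -0.6, -1.6, -1.1, -1.1, 0.4, 0.1, 0.7, 0.3, 1.1, -0.0, 0.8, -0.4, -0.2, 1.5, 0.8, -0.3, -0.8]
```

```bash
cat >> fit2.py <<'E'
def joint(views,MPs,c0,m0,ok=ins):
    """views: names with flange; MPs: mug pts; per-view camera shift/rotation with priors"""
    L={n:load(n)[1:] for n in views}; E={n:edges(n,c0,ok) for n in views}
    def f(x):
        out=[]
        c,m,rb,h=x[0:2]*.01,x[2:4]*.01,x[4]*.01,abs(x[5])*.01
        for i,n in enumerate(views):
            s=x[6+6*i:12+6*i]; K,Rc,p=L[n]; p2=p+s[:3]*.002; R2=R.from_rotvec(s[3:]*.005).as_matrix()@Rc
            w=3/np.sqrt(len(E[n])); out+=list(w*np.array(sd(hull(np.r_[circ(c,.056,.104),circ(c,.056,.109)],K,R2,p2),E[n])))
            if n in MPs:
                hh=hull(np.r_[circ(m,.037,.104),circ(m,.037,.022+h),circ(m,rb,.022)],K,R2,p2); w=3/np.sqrt(len(MPs[n]))
                out+=list(w*np.array(sd(hh,MPs[n])))
            out+=list(s)
        return np.array(out)
    x0=np.r_[np.array(c0)*100,np.array(m0)*100,3.2,1.5,np.zeros(6*len(views))]
    s=least_squares(f,x0,loss="soft_l1",diff_step=1e-3,x_scale=np.r_[np.ones(6),np.ones(6*len(views))])
    for _ in range(3): s=least_squares(f,s.x+1e-6,loss="soft_l1",diff_step=None,jac=lambda x:np.array([(f(x+d)-f(x-d))/(.02) for d in .01*np.eye(len(x))]).T)
    J=s.jac; cov=np.linalg.inv(J.T@J+1e-9*np.eye(J.shape[1])); T=np.zeros((2,len(s.x)));T[0,0]=T[1,1]=-1;T[0,2]=T[1,3]=1
    return s.x[:2]*.01,s.x[2:4]*.01,s.x[4:6]*10,s.x[6:].reshape(-1,6).round(1),s.cost,np.sqrt(np.diag(T@cov@T.T))*10
E
python3 - <<'E'
from fit2 import *
P3=mugpts("w3",(500,100),range(490,545,6),range(76,132,6),False,range(488,500,4))
P4=mugpts("w4",(140,110),range(105,165,6),range(90,150,6),True,range(154,168,4))
c,m,fo,s,cost,sig=joint(["w2","w3","w4"],{"w3":P3,"w4":P4},[.566,-.0445],[.553,-.034])
print(c,m,"foot",fo,"\n",s,cost,"\ndiff mm",(m-c)*1e3,np.hypot(*(m-c))*1e3,"sigma mm",sig)
E
```

```text
[ 0.56554448 -0.04401194] [ 0.55318624 -0.03377802] foot [32.21855408 18.1732462 ] 
 [[ 0.5 -0.3  0.  -0.1 -0.1 -0. ]
 [-0.2 -0.  -0.4 -0.3 -0.1  0. ]
 [-0.3  0.3  0.1  0.3  0.4  0. ]] 16.03234081973298 
diff mm [-12.35824652  10.23392025] 16.045540833929365 sigma mm [0.57826735 0.47314792]
```

Fit: dripper (0.5655, −0.0440), mug (0.5532, −0.0338). The offset is 16 mm, within the stated 14–25 mm. I'll push along (−0.77, 0.64) with the two fingertips 4 cm apart, so the round edge centres itself between them. First up, turn, and over to the far side.

```bash
python3 -m handwheel '[{"grip":4,"tx":0,"ty":0,"tz":-3,"yaw":0},{"grip":4,"tx":0,"ty":0,"tz":-3,"yaw":8.1},{"grip":4,"tx":0,"ty":0,"tz":-3,"yaw":8.1},{"grip":4,"tx":0,"ty":0,"tz":0,"yaw":8.1},{"grip":4,"tx":0,"ty":0,"tz":0,"yaw":8.1}]' 20
python3 -m handwheel '[{"grip":4,"tx":0,"ty":0,"tz":0,"yaw":8.1},{"grip":4,"tx":0,"ty":0,"tz":0,"yaw":8.1},{"grip":4,"tx":0,"ty":0,"tz":0,"yaw":8.1},{"grip":4,"tx":0,"ty":0,"tz":0,"yaw":8.1},{"grip":4,"tx":0,"ty":0,"tz":0,"yaw":8.1}]'
python3 -m handwheel '[{"grip":4,"tx":0,"ty":0,"tz":0,"yaw":8.1},{"grip":4,"tx":0,"ty":0,"tz":0,"yaw":8.1},{"grip":4,"tx":0,"ty":0,"tz":0,"yaw":8.1},{"grip":4,"tx":-0.6,"ty":2,"tz":0,"yaw":0},{"grip":4,"tx":-0.6,"ty":3.9,"tz":0,"yaw":0}]'
python3 -m handwheel '[{"grip":4,"tx":-0.6,"ty":3.9,"tz":0,"yaw":0},{"grip":4,"tx":-0.6,"ty":3.9,"tz":0,"yaw":0},{"grip":4,"tx":-0.6,"ty":3.9,"tz":0,"yaw":0},{"grip":4,"tx":-0.6,"ty":3.9,"tz":0,"yaw":0},{"grip":4,"tx":-0.6,"ty":3.9,"tz":0,"yaw":0}]'
python3 -c "
from h import *
o=get_obs();print(o['eef_pos'],rot(o['tool_rot'])[:,1],o['q'])"
```

```text
t: 9.0
eef_pos: [0.4608, 0.1021, 0.2262]
tool_rot: [0.002, 0.535, 0.845, 0.002]
contact_force: [0.1, -0.6, -0.9]
gripper_width: 0.467
t: 9.5
eef_pos: [0.4602, 0.1021, 0.2252]
tool_rot: [0.001, 0.794, 0.607, 0.002]
contact_force: [-0.0, 0.0, 0.4]
gripper_width: 0.467
t: 10.0
eef_pos: [0.4976, 0.0572, 0.2258]
tool_rot: [0.001, 0.902, 0.432, 0.002]
contact_force: [0.8, 0.1, 0.8]
gripper_width: 0.473
t: 10.5
eef_pos: [0.6318, -0.0929, 0.2255]
tool_rot: [0.0, 0.903, 0.429, 0.002]
contact_force: [1.1, 0.9, 0.6]
gripper_width: 0.469
[ 0.63176107 -0.09285145  0.22546856] [ 0.7750386  -0.63191018  0.00216497] [ 0.58965759  0.53017867 -0.76442497  1.61678702  0.3928717   1.15113469
  0.61930756]
```

```bash
python3 -m handwheel '[{"grip":4,"tx":-0.4,"ty":1,"tz":2,"yaw":0},{"grip":4,"tx":0,"ty":0,"tz":4,"yaw":0},{"grip":4,"tx":0,"ty":0,"tz":4,"yaw":0},{"grip":4,"tx":0,"ty":0,"tz":3.2,"yaw":0},{"grip":4,"tx":0,"ty":0,"tz":0,"yaw":0}]'
python3 - <<'E'
from fit2 import *
im,K,Rc,p=cam("wrist"); cv2.imwrite("pics/w5.png",im); np.savez("w5.npz",K=K,R=Rc,p=p); o=get_obs();print(o["eef_pos"],o["q"].round(2))
c=fitd(["w5"],[.5655,-.044]); print(c)
Rt=rot(o["tool_rot"]); print("drip in tool mm",Rt.T@(np.r_[c[0],.104]-o["eef_pos"])*1e3,"mug",Rt.T@(np.r_[.5532,-.0338,.104]-o["eef_pos"])*1e3)
E
```

```text
t: 11.0
eef_pos: [0.632, -0.101, 0.0877]
tool_rot: [-0.002, 0.903, 0.429, -0.003]
contact_force: [-1.4, -0.0, -0.1]
gripper_width: 0.471
[ 0.63385693 -0.10079548  0.09056735] [ 0.54  0.68 -0.69  1.71  0.51  0.94  0.54]
(array([ 0.56517092, -0.05253962]), 31, np.float64(7.953776575768432))
drip in tool mm [ -5.93922778 -83.77011743 -13.19568464] mug [   1.0383807  -104.88376987  -13.14111083]
```

View pics/w5.png

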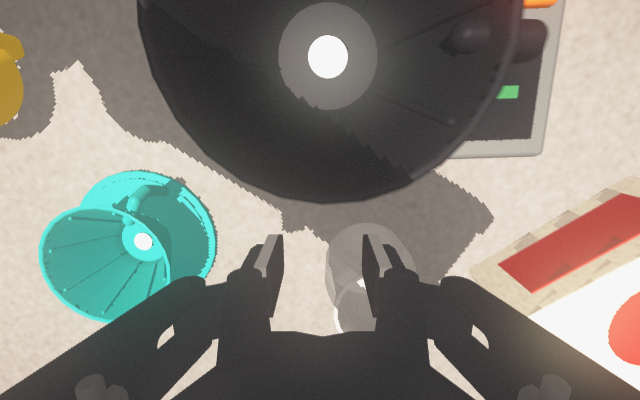

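The view looks down into the dripper: the drain hole is at (328,57), the cone rim is the black disc, the handle is at (490,35) clear of the fingers, and the fingertips are at (270,245) and (375,245). The hole puts the dripper axis 88 mm ahead, against 89 mm predicted. I'll close the gap and then push slowly.

```bash
cat > hole.py <<'E'
from h import *
import sys
c0=None
im,K,Rc,p=cam("wrist"); o=get_obs(); cv2.imwrite(f"pics/{sys.argv[1]}.png",im); np.savez(sys.argv[1]+".npz",K=K,R=Rc,p=p)
Rt=rot(o["tool_rot"]); e=np.array(o["eef_pos"])
g=cv2.cvtColor(im,cv2.COLOR_BGR2GRAY); m=(g>190).astype(np.uint8); k,l,st,ce=cv2.connectedComponentsWithStats(m)
for i in range(1,k):
    if 150<st[i,4]<4000 and abs(ce[i,0]-325)<60 and ce[i,1]<230:
        P=unproj(ce[i],.1065,K,Rc,p)[0]; t=Rt.T@(P-e)*1e3; print("hole px",ce[i].round(),"area",st[i,4],"world",P[:2].round(4),"tool mm",t[:2].round(1))
print("t",o["t"],"tcp",e.round(4),"F tool",(Rt.T@o["contact_force"]).round(1),"mug in tool",(Rt.T@(np.r_[.5532,-.0338,.104]-e)*1e3).round(1)[:2])
E
python3 -m handwheel '[{"grip":4,"tx":0.1,"ty":-0.6,"tz":-0.2,"yaw":0},{"grip":4,"tx":0,"ty":-0.6,"tz":-0.2,"yaw":0},{"grip":4,"tx":0,"ty":-0.4,"tz":0,"yaw":0},{"grip":4,"tx":0,"ty":-0.2,"tz":0,"yaw":0},{"grip":4,"tx":0,"ty":0,"tz":0,"yaw":0}]'
python3 hole.py w6
```

```text
t: 11.55
eef_pos: [0.6212, -0.0893, 0.096]
tool_rot: [0.0, 0.903, 0.429, 0.0]
contact_force: [-0.2, -0.8, 0.1]
gripper_width: 0.468
hole px [321. 103.] area 1009 world [ 0.5648 -0.044 ] tool mm [ -0.3 -72.6]
t 11.6 tcp [ 0.6213 -0.0896  0.0958] F tool [ 0.1 -0.1  0.4] mug in tool [  0.2 -88. ]
```

```bash
python3 -m handwheel '[{"grip":4,"tx":0,"ty":-0.3,"tz":0.2,"yaw":0},{"grip":4,"tx":0,"ty":-0.25,"tz":0,"yaw":0},{"grip":4,"tx":0,"ty":-0.2,"tz":0,"yaw":0},{"grip":4,"tx":0,"ty":-0.2,"tz":0,"yaw":0},{"grip":4,"tx":0,"ty":-0.2,"tz":0,"yaw":0}]'
python3 hole.py w7
```

```text
t: 12.1
eef_pos: [0.6123, -0.0824, 0.0933]
tool_rot: [0.0, 0.903, 0.429, 0.0]
contact_force: [0.7, -1.3, -0.2]
gripper_width: 0.468
hole px [322. 124.] area 981 world [ 0.563  -0.0421] tool mm [ -0.1 -63.3]
t 12.15 tcp [ 0.6121 -0.082   0.0933] F tool [0.2 0.4 0.6] mug in tool [  0.2 -76.1]
```

```bash
python3 -m handwheel '[{"grip":4,"tx":0,"ty":-0.15,"tz":0,"yaw":0},{"grip":4,"tx":0,"ty":-0.2,"tz":0,"yaw":0},{"grip":4,"tx":0,"ty":-0.2,"tz":0,"yaw":0},{"grip":4,"tx":0,"ty":-0.2,"tz":0,"yaw":0},{"grip":4,"tx":0,"ty":-0.15,"tz":0,"yaw":0}]'
python3 hole.py w8
```

```text
t: 12.65
eef_pos: [0.6052, -0.0764, 0.0933]
tool_rot: [-0.0, 0.903, 0.429, -0.0]
contact_force: [0.8, -0.6, -0.9]
gripper_width: 0.469
hole px [323. 124.] area 983 world [ 0.5558 -0.0361] tool mm [  0.1 -63.5]
t 12.7 tcp [ 0.605  -0.0762  0.0933] F tool [0.7 0.3 0.7] mug in tool [  0.2 -67. ]
```

```bash
python3 -m handwheel '[{"grip":4,"tx":0,"ty":-0.15,"tz":0,"yaw":0},{"grip":4,"tx":0,"ty":-0.15,"tz":0,"yaw":0},{"grip":4,"tx":0,"ty":-0.05,"tz":0,"yaw":0},{"grip":4,"tx":0,"ty":0,"tz":0,"yaw":0}]'
python3 hole.py w9
python3 -m handwheel '[{"grip":4,"tx":0,"ty":0.5,"tz":0,"yaw":0},{"grip":4,"tx":0,"ty":2,"tz":0,"yaw":0},{"grip":4,"tx":0,"ty":3,"tz":0,"yaw":0},{"grip":4,"tx":0,"ty":0.5,"tz":-1.5,"yaw":0},{"grip":4,"tx":0,"ty":0,"tz":0,"yaw":0}]'
python3 hole.py w10
```

```text
t: 13.1
eef_pos: [0.6026, -0.0743, 0.0933]
tool_rot: [0.0, 0.903, 0.429, 0.0]
contact_force: [0.3, -0.5, -1.3]
gripper_width: 0.471
hole px [323. 124.] area 984 world [ 0.5532 -0.0339] tool mm [  0.1 -63.8]
t 13.15 tcp [ 0.6026 -0.0742  0.0933] F tool [0.5 0.4 0.8] mug in tool [  0.1 -63.9]
t: 13.65
eef_pos: [0.651, -0.1128, 0.1101]
tool_rot: [0.001, 0.904, 0.428, 0.001]
contact_force: [0.1, 0.5, 0.7]
gripper_width: 0.469
t 13.7 tcp [ 0.6498 -0.1118  0.1093] F tool [ 0.3 -0.7  0.1] mug in tool [  -0.6 -124.2]
```

The dripper now measures (0.5532, −0.0339), the target spot. Next I check it against the mug itself from the side, in case the mug slid.

```bash
python3 -m handwheel '[{"grip":4,"tx":-3,"ty":0,"tz":-1,"yaw":0},{"grip":4,"tx":-4.5,"ty":0,"tz":-1,"yaw":0},{"grip":4,"tx":-4.5,"ty":-2.5,"tz":0,"yaw":0},{"grip":4,"tx":-3,"ty":-3.3,"tz":0,"yaw":0},{"grip":4,"tx":0,"ty":0,"tz":0,"yaw":0}]'
python3 hole.py w11
python3 - <<'E'
from fit2 import *
c=np.array([.5532,-.0338]);G,Rd=(0,255,0),(0,0,255)
im,K,Rc,p=load("w11"); print(fitd(["w11"],c), proj([[.5532,-.0338,.1065],[.5532,-.0338,.05]],K,Rc,p))
A=overlay("w11",380,0,260,240,2.5,[(c,.056,.109,G),(c,.056,.104,G),(c,.037,.104,Rd),(c,.037,.04,Rd)]); cv2.imwrite("pics/o11.png",A)
E
```

```text
t: 14.2
eef_pos: [0.5026, -0.1919, 0.1266]
tool_rot: [-0.001, 0.904, 0.428, -0.004]
contact_force: [0.6, 0.8, -0.7]
gripper_width: 0.471
t 14.25 tcp [ 0.5066 -0.1913  0.1276] F tool [1.  0.1 0.1] mug in tool [151.6 -63.4]
(array([ 0.55497331, -0.03309896]), 27, np.float64(0.30052584370386703)) [[617.13032676 127.97465635]
 [542.11230589 125.06832745]]
```

View pics/o11.png

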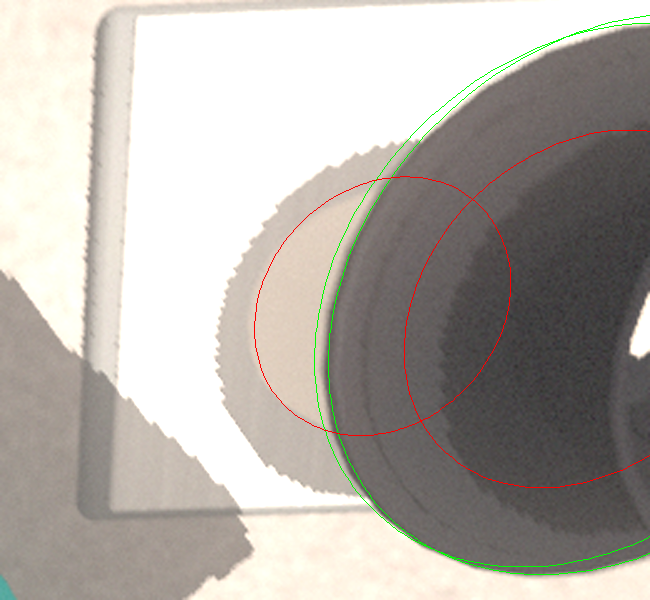

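View count is now 12, so from here I rely on numbers. The overlay shows the mug evenly placed under the flange. I'll let the arm settle and fit the mug against the flange from this side and from the panel side.

```bash
python3 -m handwheel '[{"grip":4,"tx":0,"ty":0,"tz":0,"yaw":0},{"grip":4,"tx":0,"ty":0,"tz":0,"yaw":0},{"grip":4,"tx":0,"ty":0,"tz":0,"yaw":0}]'
python3 hole.py w12
cat > chk.py <<'E'
from fit2 import *
def mugauto(n,m0,c0,lo=-.006,hi=.012):
    """mug/foot edge points along normals of predicted mug silhouette, outside the predicted flange; edge of R-B mask"""
    im,K,Rc,p=load(n); l=(mask(n)>0).astype(np.float32)
    mk=lambda d:hull(np.r_[circ(m0,.037+d,.104),circ(m0,.037+d,.040),circ(m0,.032+d,.022)],K,Rc,p).reshape(-1,2)
    fl=hull(np.r_[circ(c0,.060,.104),circ(c0,.060,.109)],K,Rc,p); H=mk(0); cen=proj([[*m0,.03]],K,Rc,p)[0]; P=[]
    per=np.concatenate([np.linspace(a,b,20,endpoint=False) for a,b in zip(H,np.roll(H,-1,0))]); s=np.r_[0,np.cumsum(np.hypot(*np.diff(per,axis=0).T))]
    for t in np.arange(0,s[-1],4):
        q=per[min(np.searchsorted(s,t),len(per)-1)]; 
        if cv2.pointPolygonTest(fl,(float(q[0]),float(q[1])),True)>-3: continue
        d=(q-cen)/np.hypot(*(q-cen)); pts=(q+d*np.arange(-12,12,.25)[:,None]).astype(np.float32)
        if pts.min()<1 or pts[:,0].max()>638 or pts[:,1].max()>230: continue
        v=cv2.remap(l,pts[:,0],pts[:,1],cv2.INTER_LINEAR).ravel()
        if v[:12].mean()<.8: continue
        i=np.flatnonzero(v<.5)
        if len(i): P.append(pts[i[0]])
    return np.array(P)
E
python3 - <<'E'
from chk import *
c=np.array([.5535,-.0335])
fd=fitd(["w12"],c); print(fd)
P=mugauto("w12",fd[0],fd[0]); print(P.round(0).tolist())
a,m,fo,s,cost,sig=joint(["w12"],{"w12":P},fd[0],fd[0]); d=(m-a)*1e3
print(a,m,fo,cost,s,"diff",d,"sig",sig); X=rot(get_obs()["tool_rot"]); print("mug-drip along tool x,y",d@X[:2,0],d@X[:2,1])
P3=mugauto("w3",np.array([.5532,-.0338]),np.array([.5655,-.044])); P4=mugauto("w4",np.array([.5532,-.0338]),np.array([.5655,-.044])); print("before (expect -12.4,10.2)")
a,m,fo,s,cost,sig=joint(["w3","w4"],{"w3":P3,"w4":P4},[.5655,-.044],[.5532,-.0338]); print((m-a)*1e3,fo)
a,m,fo,s,cost,sig=joint(["w3"],{"w3":P3},[.5655,-.044],[.5532,-.0338]); d=(m-a)*1e3; print("w3 only",d,fo,sig)
E
```

```text
t: 14.55
eef_pos: [0.512, -0.1905, 0.1285]
tool_rot: [-0.0, 0.903, 0.43, 0.001]
contact_force: [-0.2, 0.8, -0.1]
gripper_width: 0.469
t 14.6 tcp [ 0.5119 -0.1906  0.1283] F tool [ 0.1 -0.  -0.2] mug in tool [147.7 -66.8]
(array([ 0.55372713, -0.03353588]), 27, np.float64(0.7950242845678297))
[[482.0, 152.0], [479.0, 149.0], [476.0, 146.0], [474.0, 143.0], [472.0, 139.0], [470.0, 136.0], [469.0, 132.0], [468.0, 128.0], [468.0, 124.0], [467.0, 120.0], [468.0, 116.0], [468.0, 112.0], [469.0, 108.0], [470.0, 105.0], [472.0, 101.0], [474.0, 97.0], [476.0, 94.0], [478.0, 91.0], [480.0, 87.0], [484.0, 85.0], [487.0, 82.0], [490.0, 79.0], [493.0, 77.0], [496.0, 74.0]]
[ 0.55355725 -0.03370655] [ 0.55488663 -0.03150534] [34.17594882 12.91629168] 54.94976298083988 [[-0.   0.  -0.1  0.  -0.   0. ]] diff [1.32937665 2.20120774] sig [1.51654927 1.81907927]
mug-drip along tool x,y 2.546641400394834 -0.35660949309082657
before (expect -12.4,10.2)
[-12.66913389  10.37943108] [32.39217921 25.45574986]
w3 only [-11.58005833  13.22144951] [34.89209739 18.02659202] [1.69922653 1.85368489]
```

Along the push axis the dripper is within 0.4 mm. Across it, a single view carries about 3 mm of range bias, the same as it showed in w3. I'll go over to the panel side with the fingers shut, locate the key, and cross-check from there.

```bash
python3 -m handwheel '[{"grip":0,"tx":0,"ty":0,"tz":-4,"yaw":0},{"grip":0,"tx":1,"ty":0,"tz":-4,"yaw":0},{"grip":0,"tx":3,"ty":0,"tz":-1,"yaw":0},{"grip":0,"tx":4.5,"ty":0,"tz":0,"yaw":0},{"grip":0,"tx":4.5,"ty":0,"tz":0,"yaw":0}]' 20
python3 -m handwheel '[{"grip":0,"tx":4.5,"ty":0,"tz":0,"yaw":0},{"grip":0,"tx":4.5,"ty":0,"tz":0,"yaw":0},{"grip":0,"tx":4.5,"ty":0,"tz":0,"yaw":0},{"grip":0,"tx":2.5,"ty":0,"tz":2,"yaw":0},{"grip":0,"tx":0,"ty":0,"tz":4,"yaw":0}]'
python3 -m handwheel '[{"grip":0,"tx":0,"ty":0,"tz":2,"yaw":0},{"grip":0,"tx":0,"ty":0,"tz":0,"yaw":0},{"grip":0,"tx":0,"ty":0,"tz":0,"yaw":0},{"grip":0,"tx":0,"ty":0,"tz":0,"yaw":0}]'
python3 hole.py w13
python3 - <<'E'
from chk import *
fd=fitd(["w13"],[.5535,-.0335]); print(fd)
P=mugauto("w13",fd[0],fd[0]); print(P.round(0).tolist()); P2=mugauto("w12",fd[0],fd[0])
a,m,fo,s,cost,sig=joint(["w12","w13"],{"w12":P2,"w13":P},fd[0],fd[0]) if len(P)>4 else joint(["w12"],{"w12":P2},fd[0],fd[0]); print((m-a)*1e3,fo,cost,sig,s)
im,K,Rc,p=load("w13"); h=cv2.cvtColor(im,cv2.COLOR_BGR2HSV); M=cv2.inRange(h,(5,170,120),(18,255,255)); k,l,st,ce=cv2.connectedComponentsWithStats(M)
for i in range(1,k):
    if st[i,4]>200: print(st[i],ce[i],unproj(ce[i],.0245,K,Rc,p).round(4), cv2.minAreaRect(unproj(np.argwhere(l==i)[:,::-1],.0245,K,Rc,p)[:,:2].astype(np.float32)*1000))
E
```

```text
t: 15.1
eef_pos: [0.5944, -0.0899, 0.219]
tool_rot: [0.001, 0.904, 0.428, 0.001]
contact_force: [0.1, -0.6, 0.2]
gripper_width: 0.002
t: 15.6
eef_pos: [0.698, 0.0408, 0.1608]
tool_rot: [-0.001, 0.902, 0.432, 0.005]
contact_force: [-0.1, -0.8, -0.4]
gripper_width: -0.002
t: 16.0
eef_pos: [0.6952, 0.0339, 0.1402]
tool_rot: [0.0, 0.903, 0.429, 0.001]
contact_force: [0.9, -0.8, -0.3]
gripper_width: -0.001
hole px [299.   8.] area 381 world [0.5943 0.101 ] tool mm [ -11.7 -120.7]
hole px [301.  54.] area 1116 world [0.6114 0.0876] tool mm [-11.3 -98.9]
hole px [341.  59.] area 255 world [0.6271 0.1026] tool mm [ 10.2 -96.3]
t 16.05 tcp [0.6952 0.0338 0.1403] F tool [-0.2  0.4  0.1] mug in tool [-142.2  -67.4]
(array([ 0.55276983, -0.03480103]), 33, np.float64(0.217202194928495))
[[188.0, 120.0], [188.0, 123.0], [187.0, 128.0], [186.0, 131.0], [185.0, 135.0], [183.0, 138.0], [181.0, 142.0], [174.0, 86.0], [178.0, 89.0], [186.0, 88.0], [188.0, 111.0], [188.0, 115.0], [188.0, 119.0]]
[-0.57992173  0.48338542] [31.90536975 16.21860637] 76.54720691615397 [0.5310279 0.5456898] [[ 0.   0.  -0.7 -0.1  0.4 -0. ]
 [-0.  -0.  -0.3  0.1 -0.2 -0. ]]
```

The two sides together put the dripper within 1 mm of the mug axis. The key wasn't picked up, so I'll loosen the colour band.

```bash
cat > key.py <<'E'
from h import *; import sys
im,K,Rc,p=load(sys.argv[1]); print(proj([[.592,.092,.0245]],K,Rc,p))
h=cv2.cvtColor(im,cv2.COLOR_BGR2HSV); M=cv2.inRange(h,(3,150,90),(25,255,255)); k,l,st,ce=cv2.connectedComponentsWithStats(M)
for i in range(1,k):
    if st[i,4]>60: print(st[i],ce[i].round(),np.median(h[l==i],0),unproj(ce[i],.0245,K,Rc,p).round(4),cv2.minAreaRect(unproj(np.argwhere(l==i)[:,::-1],.0245,K,Rc,p)[:,:2].astype(np.float32)*1000))
E
python3 key.py w13
python3 - <<'E'
from h import *
im,K,Rc,p=cam("scene"); cv2.imwrite("pics/s2.png",im); np.savez("s2.npz",K=K,R=Rc,p=p)
im,K,Rc,p=cam("side"); cv2.imwrite("pics/s3.png",im); np.savez("s3.npz",K=K,R=Rc,p=p)
E
echo; python3 key.py s2; echo; python3 key.py s3
```

```text
[[296.21224188  49.08911399]]
[285  32  34  47 550] [304.  57.] [ 15. 160. 246.] [[0.6002 0.0932 0.0245]] ((598.0341186523438, 92.3825454711914), (25.297006607055664, 33.4184684753418), 52.88364791870117)

[[357.4988591  227.93937234]]
[493  46  26  13 118] [505.  52.] [ 15. 153.  95.] [[-0.3148  0.8187  0.0245]] ((-317.0625, 818.213134765625), (84.73621368408203, 128.09957885742188), 59.41264343261719)
[538  47  28  12 135] [550.  53.] [ 14. 154.  92.] [[-0.2998  1.0105  0.0245]] ((-296.44580078125, 1014.12646484375), (110.48013305664062, 87.9464111328125), 69.42150115966797)
[629  75  11  10  62] [635.  80.] [ 14. 156.  96.] [[-0.0919  1.2727  0.0245]] ((-96.54740142822266, 1278.484130859375), (32.998130798339844, 86.70392608642578), 50.263710021972656)
[432 155  34  19 180] [446. 166.] [  8. 182. 111.] [[0.3526 0.4051 0.0245]] ((345.726318359375, 406.0224609375), (85.77333068847656, 90.61604309082031), 25.18759536743164)
[235 162  33  33 718] [249. 178.] [ 21. 227. 109.] [[ 0.3859 -0.2368  0.0245]] ((383.2549743652344, -237.31707763671875), (140.74668884277344, 86.62739562988281),
[... 769 characters left out ...]
  10  91] [417. 148.] [ 12. 159. 106.] [[ 0.4968 -0.4984  0.0245]] ((500.14892578125, -497.4358215332031), (73.9194564819336, 43.44132995605469), 28.196006774902344)
[380 179  25  26 386] [394. 191.] [ 21. 154. 132.] [[ 0.418  -0.2512  0.0245]] ((419.5936584472656, -251.80694580078125), (70.26049041748047, 127.056640625), 21.40853500366211)
[ 72 226 114  80 933] [125. 274.] [ 22. 153. 135.] [[0.7725 0.5959 0.0245]] ((814.3306884765625, 565.228759765625), (284.0763244628906, 208.51239013671875), 89.27254486083984)
[121 263  61  43  70] [150. 285.] [  5.  169.5 170.5] [[0.6872 0.5647 0.0245]] ((687.2254028320312, 557.8319091796875), (4.11512565612793, 204.98471069335938), 0.042351871728897095)
```

The key centre is at (0.598, 0.0924), and its size of 25×33 mm matches the 26×34 given. The hand clears the dripper's handle by over 25 mm there. Moving over it and down to just above.

```bash
python3 -m handwheel '[{"grip":0,"tx":-0.4,"ty":-2.2,"tz":0,"yaw":0},{"grip":0,"tx":-0.6,"ty":-4,"tz":0,"yaw":0},{"grip":0,"tx":-0.6,"ty":-4,"tz":0,"yaw":0},{"grip":0,"tx":0,"ty":-1,"tz":0,"yaw":0},{"grip":0,"tx":0,"ty":0,"tz":3,"yaw":0}]'
python3 -m handwheel '[{"grip":0,"tx":0,"ty":0,"tz":4,"yaw":0},{"grip":0,"tx":0,"ty":0,"tz":2.5,"yaw":0},{"grip":0,"tx":0,"ty":0,"tz":1,"yaw":0},{"grip":0,"tx":0,"ty":0,"tz":0,"yaw":0},{"grip":0,"tx":0,"ty":0,"tz":0,"yaw":0}]'
python3 -c "
from h import *
o=get_obs();print(o['t'],o['eef_pos'],o['contact_force'])"
```

```text
t: 16.65
eef_pos: [0.599, 0.0946, 0.1129]
tool_rot: [0.001, 0.903, 0.43, 0.004]
contact_force: [1.5, -0.7, 0.2]
gripper_width: 0.003
t: 17.15
eef_pos: [0.5983, 0.0922, 0.0347]
tool_rot: [0.0, 0.903, 0.429, 0.001]
contact_force: [0.5, -0.2, 0.1]
gripper_width: -0.0
17.15 [0.59826881 0.09222775 0.03469429] [ 0.52894581 -0.22657987  0.12483247]
```

```bash
python3 -m handwheel '[{"grip":0,"tx":0,"ty":0,"tz":0.5,"yaw":0},{"grip":0,"tx":0,"ty":0,"tz":0.4,"yaw":0},{"grip":0,"tx":0,"ty":0,"tz":0.2,"yaw":0},{"grip":0,"tx":0,"ty":0,"tz":0.2,"yaw":0},{"grip":0,"tx":0,"ty":0,"tz":0,"yaw":0}]'
```

```text
t: 17.65
eef_pos: [0.5976, 0.0918, 0.0207]
tool_rot: [0.0, 0.903, 0.429, 0.0]
contact_force: [1.1, -0.8, 2.3]
gripper_width: 0.006
```

```bash
python3 -m handwheel '[{"grip":0,"tx":0,"ty":0,"tz":0.1,"yaw":0},{"grip":0,"tx":0,"ty":0,"tz":0.1,"yaw":0},{"grip":0,"tx":0,"ty":0,"tz":0,"yaw":0},{"grip":0,"tx":0,"ty":0,"tz":0,"yaw":0}]'
```

```text
t: 18.05
eef_pos: [0.5977, 0.0918, 0.0203]
tool_rot: [0.001, 0.903, 0.429, 0.0]
contact_force: [-4.0, -2.6, 17.5]
gripper_width: -0.002
```

The key is at its stop: 17.5 N and z no longer falling. Releasing and backing off to the same viewpoint as before for a last check.

```bash
python3 -m handwheel '[{"grip":0,"tx":0,"ty":0,"tz":-0.5,"yaw":0},{"grip":0,"tx":0,"ty":0,"tz":-2,"yaw":0},{"grip":0,"tx":0,"ty":0,"tz":-4,"yaw":0},{"grip":0,"tx":0,"ty":0,"tz":-4,"yaw":0},{"grip":0,"tx":0,"ty":0,"tz":-1.7,"yaw":0}]'
python3 -m handwheel '[{"grip":0,"tx":0.5,"ty":3.5,"tz":0,"yaw":0},{"grip":0,"tx":0.6,"ty":4,"tz":0,"yaw":0},{"grip":0,"tx":0.5,"ty":3.7,"tz":0,"yaw":0},{"grip":0,"tx":0,"ty":0,"tz":0,"yaw":0},{"grip":0,"tx":0,"ty":0,"tz":0,"yaw":0}]'
python3 -m handwheel '[{"grip":0,"tx":0,"ty":0,"tz":0,"yaw":0},{"grip":0,"tx":0,"ty":0,"tz":0,"yaw":0},{"grip":0,"tx":0,"ty":0,"tz":0,"yaw":0}]'
python3 hole.py w14
python3 - <<'E'
from chk import *
for n in ("w13","w14"):
    fd=fitd([n],[.5535,-.0335]); print(n,fd)
P=mugauto("w14",fd[0],fd[0]); P2=mugauto("w12",fd[0],fd[0])
a,m,fo,s,cost,sig=joint(["w12","w14"],{"w12":P2,"w14":P},fd[0],fd[0]); print("mug-drip mm",(m-a)*1e3,"mug",m,sig)
E
python3 key.py w14
```

```text
t: 18.55
eef_pos: [0.5983, 0.0927, 0.1437]
tool_rot: [0.0, 0.903, 0.429, 0.002]
contact_force: [0.1, 0.3, -0.1]
gripper_width: -0.003
t: 19.05
eef_pos: [0.6936, 0.0329, 0.139]
tool_rot: [-0.001, 0.904, 0.429, -0.001]
contact_force: [-0.9, 0.8, 0.5]
gripper_width: 0.003
t: 19.35
eef_pos: [0.6933, 0.0344, 0.1405]
tool_rot: [-0.0, 0.903, 0.43, -0.0]
contact_force: [-0.1, -1.3, 0.2]
gripper_width: -0.004
hole px [301.   9.] area 442 world [0.5932 0.1015] tool mm [ -10.9 -120.3]
hole px [303.  57.] area 1092 world [0.6109 0.0877] tool mm [-10.5 -97.8]
hole px [343.  62.] area 213 world [0.6265 0.103 ] tool mm [ 11.2 -95.4]
t 19.4 tcp [0.6935 0.0342 0.1405] F tool [-0.4 -0.1  0.2] mug in tool [-141.2  -66. ]
w13 (array([ 0.55276983, -0.03480103]), 33, np.float64(0.217202194928495))
w14 (array([ 0.55275583, -0.03477429]), 33, np.float64(0.2553561711213984))
mug-drip mm [-0.57993491  0.23477907] mug [ 0.55238281 -0.03418548] [0.56981889 0.57751719]
[[297.98190409  51.8758143 ]]
[287  35  33  46 578] [306.  60.] [ 15. 159. 247.] [[0.6005 0.0934 0.0245]] ((597.873779296875, 92.32620239257812), (25.106882095336914, 32.64898681640625), 50.957427978515625)
```

All good: nothing moved during the key press, the dripper is within 1 mm of the mug axis, and the robot touches nothing.

```bash
python3 -c "
from station import *
print(hand_in())"
```

```text
the job is handed in; nothing more can be done
None
```

I centred the dripper on the mug, pressed and released the tare key, and handed the job in at about 19.4 s. I got no verdict back.

- **Centring:** I pushed the flange edge lightly and slowly with two fingertips. It started about 16 mm off. The last fit, made after the key press, puts the dripper's axis about 0.6 mm from the mug's (±0.6 mm in each direction; the limit is 6 mm). I saw no tilt but did not measure it.
- **Mug:** its fitted position is (0.552, −0.034), about 1 mm from where it started.
- **Tare key:** it went down to its stop (17.5 N on the tool), and the dripper did not move during the press. I then lifted clear; the key's outline looks the same as before the press, but its height was not measured.
- **Final state:** the fingers are clear and the force reads about zero.

**Checks that disagreed or failed:**
- My first dripper fit used the flange's upper edge and was off by about 2 mm, so I refitted it.
- Single side views are off by 2–3 mm along the line of sight, so the final figure comes from two opposite views fitted together. One of those was taken before the key press.
- The flange fit on the first view from the pushing side failed because the cone rim hid the flange. I used the drain hole to locate the dripper from there instead.

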